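Show a guest how to start the kettle and which cup is theirs

TASK

Show our guest how to make a cup of tea. Push the kettle's open lid fully shut with your fingertips, then point at its on-switch under the foot of the handle, and last at the guest's cup, the small empty one (the big full mug is mine): keep your fingertips a few centimetres in front of the switch for two seconds, and then a few centimetres above the middle of the cup for two seconds, where you finish, still pointing. Be gentle: grip and lift nothing, leave the switch off, touch neither mug, and leave the kettle and all the other things standing where they are.

Things in the scene. Friction and masses are not known exactly. Their poses are not given: they have to be found in the camera images.
- kettle: Steel jug kettle with black handle, loose on its base; 143 mm wide, 207 mm handle to spout, 217 mm high, 0.7 to 1.3 kg. Origin on its underside (20 mm above the table), 15 mm from the axis of its round foot toward the handle; z up. The handle is on the -y side, turned 0.21 rad toward +x; its outer edge is 104 mm from the origin, 84 to 190 mm up. It faces left, or left and toward the robot.
- kettle_lid (a joint): Round hinged lid of the kettle, rad: 0 fully shut, grows as it swings up toward the handle, stop at 1.48; starts open, 0.75 to 1.2. It turns at a light touch (about 1 N at its free edge), stays where it is left above about 0.6 rad and sinks shut below that. No catch.
- kettle_switch (a joint): The kettle's on-switch, rad: 0 is off, 0.31 pressed down. Must stay off.
- lid_hinge (a point): Middle of the lid's hinge, fixed to the kettle 189 mm above its underside. x along the hinge, y level from handle toward spout, z up. The shut lid is a disc: centre 46 mm and free edge 96 mm along +y, top 11 mm above the hinge (plus a small knob). Open by q, its point at distance s is at y = s cos q, z = s sin q; its outer face then looks to -y, the handle.
- switch_tip (a point): Outer end of the on-switch when off: a tab 20 mm wide that sticks out under the foot of the handle, 36 mm above the kettle's underside. y points inward to the kettle (in front of it is -y), x sideways, z up. The handle's foot begins 8 mm above this point and reaches 14 mm farther out; from 48 mm above it the handle reaches 20 mm farther out.
- large_mug: The host's mug, full: green and white, 86 mm across, 88 mm high, handle on its own -y side. Origin on its underside, 17 mm from the mug's axis toward the handle. Its place and that of the small cup are swapped at random. Not to be touched.
- small_mug_mouth (a point): Centre of the mouth of the small cup, level with its rim, 50 mm above the table. z up.
- small_mug: The guest's cup: small, white with a flower, empty, 62 mm across, 50 mm high, handle on its own -y side. Origin on its underside, 14 mm from the cup's axis toward the handle. To be pointed at, not touched.
- kettle_base: Black round kettle base, 149 mm across, 20 mm high, under the kettle. Origin at the centre of its underside.
- jug: Black stoneware jug, 128 mm high, behind the work. Bystander.
- timer: Round wind-up kitchen timer, 63 mm across, 58 mm high, behind the kettle. Bystander.
- teaspoon: Teaspoon, 130 mm long, flat on the table at the front right. Bystander.
There are look-alikes about, which are no part of the job. There is more than one size of the kettle; the one meant has the size given above.

How it is judged:
On the way, in this order (a step that is already met when the one before it is completed fails the run):
1. the lid is fully shut (value of joint kettle_lid below 0.05 rad), for 0.2 s.
2. with the lid shut, the fingertips dwell just in front of the switch for 1.5 s without touching anything (value of joint kettle_lid below 0.05 rad and distance between the grasp point and switch_tip below 0.085 m and y of the grasp point in the frame of switch_tip below -0.02 m and x of the grasp point in the frame of switch_tip between -0.025 and 0.025 m and z of the grasp point in the frame of switch_tip between -0.03 and 0.05 m and contact force between the arm and anything else below 0.2 N), for 1.5 s.
3. the fingertips dwell just above the mouth of the small cup for 1.5 s without touching anything (horizontal distance between the grasp point and small_mug_mouth below 0.025 m and z of the grasp point in the frame of small_mug_mouth between 0.025 and 0.11 m and contact force between the arm and anything else below 0.2 N), for 1.5 s.
At the end, for the whole second after the job is handed in: Lid shut (under 0.05 rad), switch off, kettle upright within 15 mm and all else within 10 mm of its place; TCP above the small cup: within 25 mm of its mouth's centre sideways, 25 to 110 mm above the rim, touching nothing; before that 1.5 s within 85 mm in front of the switch (all of step 3 and value of joint kettle_lid below 0.05 rad and value of joint kettle_switch below 0.08 rad and distance of kettle from where it was at the start of the episode below 0.015 m and angle between kettle's own z axis and vertical below 0.05 rad and distance of each of large_mug, jug, timer, teaspoon, small_mug from where it was at the start of the episode below 0.01 m).
It fails at once if the kettle's switch is pressed (value of joint kettle_switch above 0.1 rad).
It fails at once if the kettle is shoved, tipped or lifted (distance of kettle from where it was at the start of the episode above 0.015 m or angle between kettle's own z axis and vertical above 0.08 rad).
It fails at once if the kettle or its lid is pushed hard (over 15 N) (contact force between the arm and kettle above 15 N).
It fails at once if either mug is touched (contact force between the arm and large_mug above 0.3 N or contact force between the arm and small_mug above 0.3 N).
It fails at once if a bystander is disturbed (distance of any of jug, timer, teaspoon, small_mug, large_mug, kettle_base from where it was at the start of the episode above 0.01 m).
It also fails if it takes over 64 s, if anything falls off the work surface, if the arm or the gripper's body presses on something with over 40 N, if the wrist force passes 120 N, or if a joint passes its speed limit or range.

ROBOT

A 7-joint arm with a two-finger parallel gripper is mounted at the origin on a cart in front of the work surface, level with it; the furniture and walls round the work are solid. World frame = base frame: x ahead of the robot, y to its left, z up, the work surface at z = 0. Lengths are in m, angles in rad, forces in N, time in s.
With the tool pointing down it reaches from about 0.4 to 0.925 m from the base axis. Payload 5.6 kg.
Tool frame: the origin (TCP) lies between the finger pads, 19 mm behind the fingertips; this is the grasp point; z points along the fingers, y is the line along which they close (so a half turn about z gives the same grasp; the last joint's range is limited). The gripper opens to 85 mm and grips with 20 to 120 N. Pads are 22 mm wide; open, the fingers measure 114 mm over their backs; the gripper's body (76 mm by 85 mm) begins 54 mm behind the grasp point. The pads swing forward as they close: fully open they stand 13 mm farther back than shut.
Start: joints at [-1.217, 0.468, -0.012, 1.603, 0.006, 1.071, -0.056], TCP at [0.251, 0.599, 0.25] pointing down, gripper open.
Joint ranges: [-2.53, 2.53], [-0.31, 2.02], [-1.57, 1.55], [0.28, 2.44], [-1.29, 4.43], [0.15, 1.84], [-2.92, 2.92]. Speed limits (rad/s): [2.57, 2.57, 3.14, 3.14, 3.14, 3.14, 3.14].

INTERFACE

Orientations are given as a 3x3 rotation matrix whose columns are the frame's x, y, z axes.
In Python, from plant import robot gives the robot as it stands.
- The arm moves only by the shell command python3 -m pendant 'ROWS' [FORCE]. ROWS is JSON, a list of rows, each a list of 3 entries, a list of its own where there are three numbers: the turn, a rotation vector about the tool's x, y, z scaled (see below), then the shift along the tool's x, y, z scaled (see below), then the opening, from -1 (shut) to 1 (fully open). In form: [[[wx, wy, wz], [x, y, z], jaw], ...]. A call has 1 to 5 rows; each row shifts and turns the commanded pose from where the row before left it, along the tool's axes as they then stand; what a row does not reach is not made up. The controller multiplies each number of a shift by 60 mm and each number of a turn by 5 degrees. A row lasts 1/8 s, in which the tool goes at most 62.5 mm and 10.7 degrees, less where a joint would pass 70% of its speed; a pose out of reach is approached as far as the arm can. A call with a number of a shift or a turn outside -1 to 1 is refused whole. A call with a gripper value outside its range is refused whole. The fingers move at their own pace and stop on an object; FORCE is the grip in N (left out, the last holds). Time passes only in rows, so rows that do not move let the fingers close. It gives the time, the measured TCP pose, the force, the opening and the grip force at its end, in the units of the state.
- robot.read_state(): the state, without advancing time (a new reading comes with each control period).
- robot.camera(name): name is "scene" or "top" or "wrist"; returns (picture, depth): 420x560x3 uint8, red, green, blue; 420x560 float32, m along the optical axis (not along the pixel's ray), 0 where there is no reading.
- robot.calibration(name): a dict with "fx", "fy", "cx", "cy" (pixels), "cam_to_world" (4x4, takes a point from camera to world coordinates). Camera axes: x right, y down, z forward; pixel columns grow to the right and rows downward; lengths in m; the calibration is good to about 2 mm. A picture is of the moment at which its call begins: read the wrist's pose just before it. calibration takes no time and is no camera call; for the wrist camera it gives the pose at the moment of the call.
- robot.sign_off(): hands the job in; it is judged then, once.
The state is a dict: "time": time; "q": joint angles; "joint_vel": joint speeds; "joint_torque": joint torques, N m; "tcp_pos": TCP position; "tcp_rot": TCP orientation; "contact_force": force on the tool from outside, world axes, zero at the start; "ft_torque": the same for the moment, N m; "finger_gap": finger opening in m; "grasp_force": force on a finger pad.
Only numpy, scipy, OpenCV 4.12 (cv2) and the standard library are available. Lean on these libraries where they do the work, as an engineer would, in place of code of your own. Each camera call takes 0.05 s, during which the arm holds its last target. There are 200 camera calls.

## Working session

There is one attempt and no reset: what is moved stays moved. The work goes in short steps, Python scripts to look and compute and a shell command to move; the robot and the scene stay as the last step left them, time stands still between calls to the robot, and variables do not carry over. Pictures are saved under pics/ and viewed, at most 10 in all, crops included, and the job is handed in when it is done.

```bash
mkdir -p pics
cat > h.py <<'E'
import numpy as np, cv2
from plant import robot
def grab(n):
    c=robot.calibration(n); p,d=robot.camera(n)
    v,u=np.indices(d.shape); 
    P=np.stack([(u-c['cx'])/c['fx']*d,(v-c['cy'])/c['fy']*d,d],-1)
    T=np.array(c['cam_to_world']); W=P@T[:3,:3].T+T[:3,3]; W[d==0]=np.nan
    return p,d,W
E
python3 - <<'E'
from h import *
for n in('scene','top'):
    p,d,W=grab(n); cv2.imwrite(f'pics/{n}.png',p[...,::-1]); np.savez(f'{n}.npz',p=p,W=W)
    print(n,np.round(robot.calibration(n)['cam_to_world'],2).tolist())
s=robot.read_state();print(s['time'],np.round(s['tcp_rot'],3).tolist(),s['finger_gap'])
E
```

```text
scene [[0.57, -0.41, 0.72, -0.24], [-0.82, -0.3, 0.48, -0.48], [0.02, -0.86, -0.5, 0.72], [0.0, 0.0, 0.0, 1.0]]
top [[-0.28, -0.81, 0.52, -0.19], [-0.96, 0.25, -0.14, 0.24], [-0.02, -0.53, -0.85, 1.37], [0.0, 0.0, 0.0, 1.0]]
0.1 [[-0.922, 0.387, -0.001], [0.387, 0.922, -0.002], [-0.0, -0.002, -1.0]] 0.0855041086998199
```

View pics/scene.png

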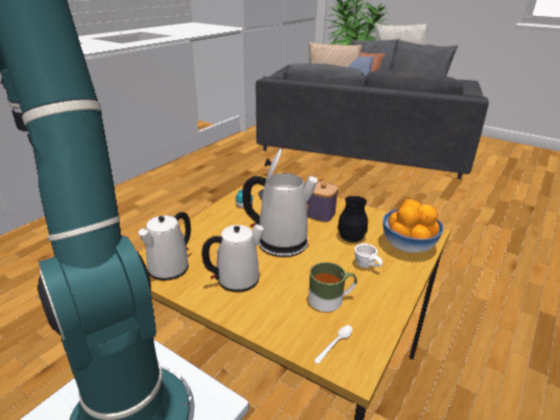

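View pics/top.png

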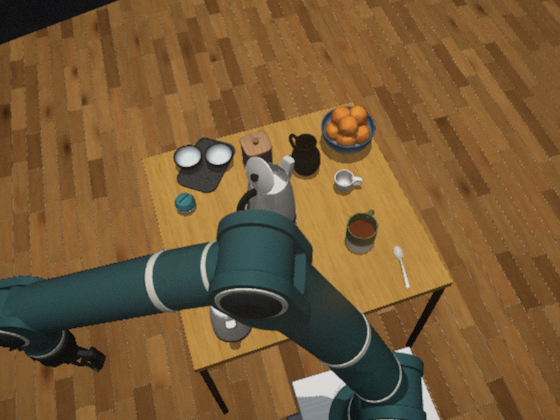

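The scene view shows the open-lid kettle at (285,210), with its handle to the left at (255,200) and its lid at (275,160). The small cup is at (367,257), the green mug at (328,288), the spoon at (335,343) and the jug at (352,220). In the top view the lid is at (262,175) and the cup at (345,181).

Run:
```python
from h import *
z=np.load('scene.npz');p,W=z['p'],z['W']
t=np.load('top.npz');pt,Wt=t['p'],t['W']
c=cv2.resize(p[140:280,190:400][...,::-1],None,fx=3.7,fy=3.7,interpolation=cv2.INTER_CUBIC);cv2.imwrite('pics/crop.png',c)
# samples
for n,u,v in[('body',285,215),('handle',252,200),('hlow',262,218),('lid',275,160),('lidtip',279,152),('spout',311,183),('cup',367,257),('mug',328,288),('jug',352,220)]:
    print(n,np.round(W[v,u],3))
for n,u,v in[('lid',262,175),('cup',345,181),('mug',361,230),('timer',186,203),('jug',306,158),('handle',247,198)]:
    print('T',n,np.round(Wt[v,u],3))
# circle fits for body slices
b=W[150:255,235:325].reshape(-1,3);col=p[150:255,235:325].reshape(-1,3).astype(int)
ctr=W[215,285]
from scipy.optimize import least_squares
for z0 in(.03,.05,.07,.09,.11,.13,.15,.17,.19):
    m=(abs(b[:,2]-z0)<.008)&(col.max(1)>70)&(np.hypot(*(b[:,:2]-ctr[:2]).T)<.13)
    q=b[m][:,:2]
    if len(q)<10: continue
    r=least_squares(lambda x:np.hypot(q[:,0]-x[0],q[:,1]-x[1])-x[2],[ctr[0]+.04,ctr[1]+.03,.06],loss='soft_l1',f_scale=.003)
    print(z0,len(q),np.round(r.x,3),np.round(r.cost,5))
m=(col.max(1)<60)&(np.hypot(*(b[:,:2]-ctr[:2]).T)<.2)&(b[:,2]>.08)
h=b[m]
for z0 in np.arange(.05,.25,.02):
    q=h[abs(h[:,2]-z0)<.01]
    if len(q):print('h',round(z0,2),len(q),np.round(np.median(q,0),3),np.round(q.min(0),3),np.round(q.max(0),3))
```

```text
body [0.576 0.044 0.134]
handle [0.747 0.29  0.023]
hlow [0.568 0.116 0.102]
lid [0.585 0.086 0.282]
lidtip [0.605 0.088 0.297]
spout [0.648 0.01  0.212]
cup [ 0.647 -0.177  0.046]
mug [ 0.44  -0.167  0.078]
jug [ 0.741 -0.083  0.081]
T lid [0.598 0.103 0.268]
T cup [ 0.684 -0.171  0.009]
T mug [ 0.485 -0.145  0.05 ]
T timer [0.718 0.316 0.053]
T jug [ 0.745 -0.062  0.092]
T handle [0.581 0.152 0.208]
0.03 63 [0.627 0.083 0.071] 4e-05
0.05 232 [0.631 0.087 0.078] 0.00081
0.07 229 [0.627 0.084 0.072] 0.00038
0.09 254 [0.626 0.083 0.07 ] 0.0016
0.11 272 [0.626 0.083 0.069] 0.00567
0.13 292 [0.623 0.082 0.065] 0.01565
0.15 315 [0.621 0.08  0.06 ] 0.01986
0.17 414 [0.623 0.08  0.058] 0.00176
0.19 469 [0.624 0.079 0.055] 0.00351
h 0.09 44 [0.577 0.15  0.092] [0.567 0.14  0.081] [0.589 0.167 0.1  ]
h 0.11 42 [0.571 0.163 0.11 ] [0.562 0.15  0.1  ] [0.581 0.175 0.119]
h 0.13 46 [0.567 0.168 0.13 ] [0.56  0.161 0.12 ] [0.577 0.18  0.14 ]
h 0.15 50 [0.566 0.17  0.15 ] [0.412 0.077 0.14 ] [0.576 0.18  0.159]
h 0.17 52 [0.565 0.168 0.169] [0.408 0.077 0.16 ] [0.575 0.179 0.18 ]
h 0.19 54 [0.57  0.165 0.191] [0.562 0.127 0.181] [0.593 0.178 0.2  ]
h 0.21 92 [0.581 0.145 0.208] [0.566 0.126 0.2  ] [0.596 0.169 0.217]
```

View pics/crop.png

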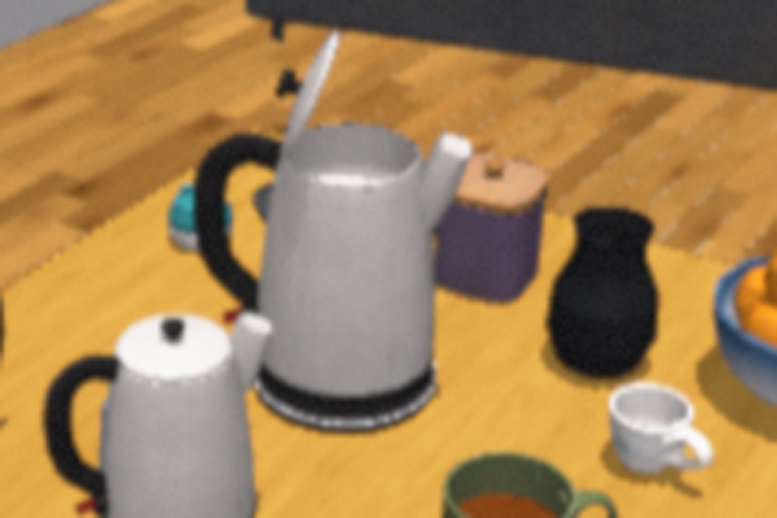

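The crop shows the lid nearly edge-on from this side, at crop (315,85), and a red switch tab under the handle foot at crop (235,315), which is image (253,225). Next I fit the lid plane, the switch, the cup and the mug.

Run:
```python
from h import *
from scipy.optimize import least_squares
z=np.load('scene.npz');p,W=z['p'].astype(int),z['W']
t=np.load('top.npz');pt,Wt=t['p'].astype(int),t['W']
red=(p[...,0]>p[...,1]*1.6+20)&(p[...,0]>p[...,2]*1.6+20)
for n,uu,vv in(('big',(240,262),(215,235)),('small',(205,225),(270,290))):
    m=np.zeros_like(red);m[vv[0]:vv[1],uu[0]:uu[1]]=1;m&=red&(p[...,1]<90)
    print(n,m.sum(),np.round(W[m],3).tolist()[:12])
for nm,Q,C in(('T',Wt,pt),('S',W,p)):
    m=(Q[...,2]>.225)&(np.hypot(Q[...,0]-.62,Q[...,1]-.1)<.12)&(C.max(-1)>90)
    q=Q[m]; 
    if nm=='S': q=q[(q[:,1]<.2)]
    vv,uu=np.where(m);print(nm,len(q),uu.min(),uu.max(),vv.min(),vv.max(),q.min(0).round(3),q.max(0).round(3))
    if nm=='T':
        c=np.median(q,0)
        for _ in range(5):
            n=np.linalg.svd(q-q.mean(0))[2][2]; r=abs((q-q.mean(0))@n); q=q[r<max(.004,1.5*np.median(r))]
        print('plane',n*np.sign(n[2]),q.mean(0),len(q),np.std((q-q.mean(0))@n),q.min(0),q.max(0))
# cups rim
for nm,c,zr,r0 in(('cup',(.67,-.165),.05,.031),('mug',(.475,-.145),.088,.043)):
  for k,Q in(('S',W),('T',Wt)):
    m=(abs(Q[...,2]-zr+.004)<.006)&(np.hypot(Q[...,0]-c[0],Q[...,1]-c[1])<r0+.03);q=Q[m][:,:2]
    r=least_squares(lambda x:np.hypot(q[:,0]-x[0],q[:,1]-x[1])-r0+.001,c,loss='soft_l1',f_scale=.002)
    print(nm,k,len(q),r.x.round(3),q.min(0).round(3),q.max(0).round(3))
```

```text
big 7 [[0.584, 0.164, 0.056], [0.583, 0.16, 0.058], [0.576, 0.162, 0.057], [0.574, 0.157, 0.06], [0.578, 0.157, 0.058], [0.571, 0.158, 0.058], [0.574, 0.157, 0.057]]
small 9 [[0.364, 0.119, 0.031], [0.359, 0.122, 0.03], [0.363, 0.122, 0.027], [0.362, 0.117, 0.03], [0.363, 0.114, 0.031], [0.357, 0.123, 0.027], [0.357, 0.12, 0.029], [0.358, 0.117, 0.029], [0.361, 0.117, 0.027]]
T 656 246 273 157 193 [0.563 0.078 0.225] [0.651 0.138 0.302]
plane [-0.44650308  0.79713962  0.40645225] [0.60633982 0.10660197 0.26484709] 554 0.0018470396918299308 [0.5633985  0.07945681 0.22505043] [0.65110593 0.13718601 0.30154451]
S 165 264 281 149 180 [0.562 0.077 0.227] [0.643 0.128 0.299]
cup S 180 [ 0.67  -0.163] [ 0.638 -0.211] [ 0.702 -0.131]
cup T 141 [ 0.669 -0.162] [ 0.64 -0.21] [ 0.703 -0.13 ]
mug S 302 [ 0.477 -0.144] [ 0.434 -0.19 ] [ 0.522 -0.102]
mug T 182 [ 0.477 -0.142] [ 0.434 -0.187] [ 0.521 -0.1  ]
```

Lid normal and handle direction agree: h≈(-0.489,0.872), lid angle ≈1.15, hinge ≈(0.600,0.118,0.209), switch tip ≈(0.578,0.168,0.056) and cup (0.669,-0.163). Time to move. I go up, yaw and shut the fingers, and list any obstacles near the switch.

```bash
cat >> h.py <<'E'
from scipy.spatial.transform import Rotation as Ro
H=np.array([-.489,.872,0]);HINGE=np.array([.600,.118,.209]);SW=np.array([.578,.168,.056])
X=np.array([.872,.489,0])
def Rt(a): # tool x = H at a=0, pointing down; a tilts tip toward the kettle
    R0=np.stack([H,np.cross([0,0,-1],H),[0,0,-1]],1)
    return R0@Ro.from_euler('y',-a,degrees=True).as_matrix()
def go(p,R=None):
    s=robot.read_state();A=np.array(s['tcp_rot'])
    if R is not None: print('turn units',(Ro.from_matrix(A.T@R).as_rotvec(degrees=True)/5).round(2))
    print('shift units',(A.T@(np.array(p)-s['tcp_pos'])/.06).round(2),'t',s['time'],np.round(s['tcp_pos'],3),'F',np.round(s['contact_force'],2),'q',np.round(s['q'],2))
E
python3 -m pendant '[[[0,0,0],[0,0,-1],-1],[[0,0,1],[0,0,-1],-1],[[0,0,1],[0,0,0],-1],[[0,0,1],[0,0,0],-1],[[0,0,1],[0,0,0],-1]]' 20
python3 - <<'E'
from h import *
for f in('scene','top'):
    W=np.load(f+'.npz')['W'];m=(W[...,2]>.02)&(W[...,2]<.3)&(np.hypot(W[...,0]-.5,W[...,1]-.3)<.2)
    q=W[m];k=np.unique((q[:,:2]/.05).round()*.05,axis=0)
    for c in k:
        i=np.abs(q[:,:2]-c).max(1)<.025
        if i.sum()>3:print(f,c.round(2),i.sum(),q[i,2].max().round(3),end='; ')
print()
go(HINGE+.06*H+[0,0,.20],Rt(0))
E
```

```text
time: 0.72
tcp_pos: [0.2511, 0.5992, 0.3696]
tcp_rot: [[-0.732, 0.681, -0.0], [0.681, 0.732, -0.001], [-0.0, -0.001, -1.0]]
contact_force: [-0.2, 0.5, -0.8]
finger_gap: 0.0
grasp_force: 0.0
scene [0.3 0.2] 92 0.125; scene [0.3  0.25] 209 0.152; scene [0.3 0.3] 45 0.15; scene [0.35 0.2 ] 386 0.132; scene [0.35 0.25] 360 0.165; scene [0.35 0.3 ] 74 0.151; scene [0.4 0.1] 4 0.148; scene [0.4  0.25] 258 0.15; scene [0.45 0.25] 15 0.127; scene [0.55 0.1 ] 72 0.161; scene [0.55 0.15] 250 0.21; scene [0.55 0.2 ] 63 0.193; scene [0.6 0.1] 33 0.264; scene [0.6  0.15] 262 0.264; top [0.3  0.25] 5 0.149; top [0.3 0.3] 254 0.152; top [0.35 0.3 ] 70 0.149; top [0.55 0.1 ] 12 0.177; top [0.55 0.15] 51 0.214; top [0.55 0.2 ] 21 0.203; top [0.6 0.1] 55 0.263; top [0.6  0.15] 266 0.27; 
turn units [-0.01  0.01  3.56]
shift units [-8.77 -1.61 -0.65] t 0.725 [0.251 0.599 0.37 ] F [-0.24  0.46 -0.77] q [-1.27  0.38  0.06  1.46 -0.02  1.3  -0.39]
```

```bash
python3 -m pendant '[[[0,0,1],[0,0,-0.6],-1],[[0,0,1],[0,0,0],-1],[[0,0,1],[0,0,0],-1],[[0,0,0.5],[0,0,0],-1],[[0,0,0],[0,0,0],-1]]' >/dev/null
python3 - <<'E'
from h import *
go(HINGE+.06*H+[0,0,.20],Rt(0))
E
```

```text
turn units [-0.01  0.01  0.1 ]
shift units [-8.85  1.07 -0.05] t 1.35 [0.251 0.599 0.405] F [0.25 0.14 0.02] q [-1.3   0.36  0.11  1.41 -0.04  1.37 -0.67]
```

```bash
python3 -m pendant '[[[0,0,0.1],[-0.9,0.2,0],-1],[[0,0,0],[-0.9,0.2,0],-1],[[0,0,0],[-0.9,0.2,0],-1],[[0,0,0],[-0.9,0.2,0],-1],[[0,0,0],[-0.9,0.2,0],-1]]' >/dev/null
python3 -m pendant '[[[0,0,0],[-0.9,0,0],-1],[[0,0,0],[-0.9,0,0],-1],[[0,0,0],[-0.9,0,0],-1],[[0,0,0],[-0.9,0,0],-1],[[0,0,0],[0,0,0],-1]]' >/dev/null
python3 - <<'E'
from h import *
go(HINGE+.06*H+[0,0,.092],Rt(0))
for n in('top','wrist'):
    p,d,W=grab(n); np.savez(f'{n}2.npz',p=p,W=W); cv2.imwrite(f'pics/{n}2.png',p[...,::-1])
E
```

```text
turn units [ 0.    0.03 -0.1 ]
shift units [-0.64  0.16  1.75] t 2.6 [0.544 0.2   0.406] F [-0.28  0.94 -0.19] q [-0.71  0.23  0.36  1.6  -0.08  1.33  0.17]
```

View pics/wrist2.png

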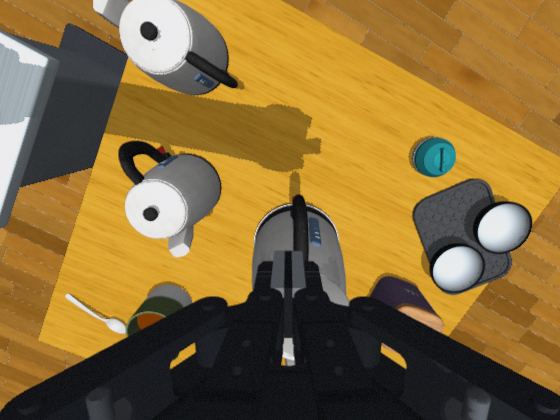

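The wrist view shows the handle at (300,225), running straight along the tool's x axis, which confirms the heading. The other two kettles are at upper left, and the fingers are at (290,270). I refine the handle line from this depth image.

```bash
python3 - <<'E'
from h import *
z=np.load('wrist2.npz');p,W=z['p'].astype(int),z['W']
s=np.zeros(p.shape[:2],bool);s[190:250,280:325]=1
for z0 in(.12,.14,.16,.18,.2):
    m=s&(p.max(-1)<60)&(abs(W[...,2]-z0)<.01);q=W[m]-SW
    if len(q)>3:print(z0,len(q),'x',np.round([(q@X).min(),(q@X).max(),np.median(q@X)],3),'out',np.round([(q@H).min(),(q@H).max()],3))
r=(p[...,0]>p[...,1]*1.6+20)&(p[...,0]>p[...,2]*1.6+20)&(p[...,1]<90)
s[:]=0;s[170:260,270:330]=1;m=r&s&(W[...,2]<.1);print(m.sum(),np.round([( (W[m]-SW)@X),((W[m]-SW)@H),W[m][:,2]],3).tolist() if m.sum()<15 else 0)
s[:]=0;s[195:260,250:345]=1
m=s&(W[...,2]>.03)&(W[...,2]<.19)&(p.max(-1)>70);q=W[m];print('body',np.percentile((q-SW)@X,[1,50,99]).round(3))
E
python3 -m pendant '[[[0,0,0],[0,0.16,0.9],-1],[[0,0,0],[0,0,0.85],-1],[[0,0,0],[-0.4,0,0],-1],[[0,0,0],[0,0,0],-1]]'
```

```text
0.14 30 x [-0.008  0.013 -0.002] out [-0.038  0.022]
0.16 73 x [-0.008  0.012 -0.001] out [-0.039  0.022]
0.18 117 x [-0.007  0.009 -0.   ] out [0.006 0.021]
0.2 300 x [-0.008  0.009 -0.   ] out [-0.022  0.017]
1 [[-0.007], [-0.005], [0.056]]
body [-0.064 -0.009  0.062]
time: 3.2
tcp_pos: [0.5616, 0.1889, 0.3005]
tcp_rot: [[-0.489, 0.872, -0.001], [0.872, 0.489, -0.001], [-0.0, -0.001, -1.0]]
contact_force: [0.5, 0.6, 0.4]
finger_gap: -0.0
grasp_force: 0.0
```

Geometry confirmed (handle centred at x≈0, outer edge 21 mm beyond the switch tip). Approaching the lid.

```bash
python3 -m pendant '[[[0,0,0],[-0.6,0,0],-1],[[0,0,0],[-0.5,0,0],-1],[[0,0,0],[-0.2,0,0],-1],[[0,0,0],[-0.2,0,0.02],-1],[[0,0,0],[-0.15,0,0.04],-1]]'
python3 -m pendant '[[[0,0,0],[-0.15,0,0.04],-1],[[0,0,0],[-0.15,0,0.08],-1],[[0,0,0],[-0.1,0,0.1],-1],[[0,0,0],[0,0,0],-1]]'
```

```text
time: 3.82
tcp_pos: [0.6099, 0.1038, 0.2974]
tcp_rot: [[-0.49, 0.871, 0.0], [0.871, 0.49, 0.001], [0.001, 0.001, -1.0]]
contact_force: [0.6, 0.7, 0.1]
finger_gap: -0.0
grasp_force: 0.4
time: 4.32
tcp_pos: [0.6216, 0.0807, 0.2834]
tcp_rot: [[-0.488, 0.873, -0.001], [0.873, 0.488, -0.001], [-0.0, -0.001, -1.0]]
contact_force: [0.2, -0.2, 0.2]
finger_gap: 0.0006
grasp_force: 0.0
```

```bash
python3 -m pendant '[[[0,0,0],[-0.15,0,0.12],-1],[[0,0,0],[-0.1,0,0.12],-1],[[0,0,0],[-0.1,0,0.12],-1],[[0,0,0],[-0.05,0,0.1],-1],[[0,0,0],[0,0,0],-1]]'
python3 - <<'E'
from h import *
go(HINGE-.069*H+[0,0,.037])
p,d,W=grab('scene'); 
m=(W[...,2]>.225)&(np.hypot(W[...,0]-.62,W[...,1]-.08)<.1)&(p.max(-1)>110)
print(m.sum(),W[m][:,2].max() if m.any() else 0)
cv2.imwrite('pics/s3.png',cv2.resize(p[120:270,180:400][...,::-1],None,fx=3,fy=3))
E
```

```text
time: 4.95
tcp_pos: [0.6332, 0.0601, 0.2558]
tcp_rot: [[-0.488, 0.873, -0.001], [0.873, 0.488, -0.001], [0.0, -0.001, -1.0]]
contact_force: [-0.0, 0.2, -0.9]
finger_gap: 0.0001
grasp_force: 0.0
shift units [-0.04 -0.01  0.16] t 4.95 [0.633 0.06  0.256] F [-0.05  0.19 -0.86] q [-0.44  0.45  0.39  1.65 -0.19  1.08  0.52]
668 0.6340085139499828
```

View pics/s3.png

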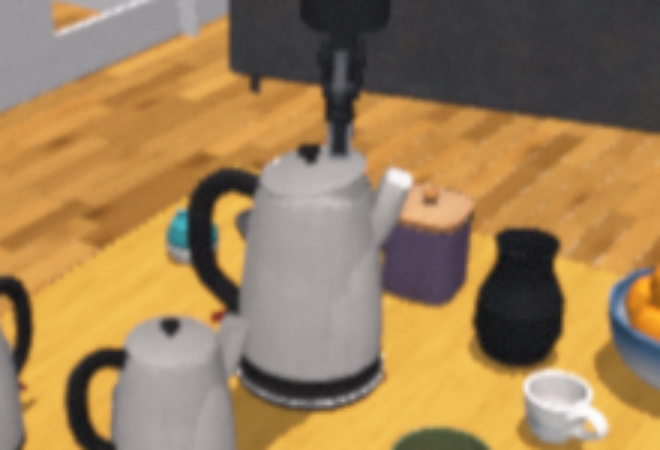

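The crop shows the lid almost shut, with the fingertips on its spout half at (340,150). I go down a little more, let it sink, then lift and check.

```bash
python3 -m pendant '[[[0,0,0],[0,0,0.1],-1],[[0,0,0],[0,0,0.07],-1],[[0,0,0],[0,0,0],-1],[[0,0,0],[0,0,0],-1]]'
python3 -m pendant '[[[0,0,0],[0,0,0.04],-1],[[0,0,0],[0,0,0.04],-1],[[0,0,0],[0,0,0],-1],[[0,0,0],[0,0,0],-1]]'
```

```text
time: 5.5
tcp_pos: [0.6335, 0.0607, 0.2465]
tcp_rot: [[-0.489, 0.872, 0.0], [0.872, 0.489, 0.0], [-0.0, 0.0, -1.0]]
contact_force: [-0.3, -0.1, 0.7]
finger_gap: 0.0001
grasp_force: 0.0
time: 6.0
tcp_pos: [0.6335, 0.0607, 0.2416]
tcp_rot: [[-0.489, 0.872, 0.0], [0.872, 0.489, 0.0], [-0.0, 0.0, -1.0]]
contact_force: [-0.5, 0.8, -0.5]
finger_gap: 0.0002
grasp_force: 0.0
```

```bash
python3 -m pendant '[[[0,0,0],[0,0,-0.5],-1],[[0,0,0],[0,0,-0.9],-1],[[0,0,0],[0.7,0,-0.3],-1],[[0,0,0],[0.9,0,0],-1],[[0,0,0],[0.9,0,0],-1]]'
python3 -m pendant '[[[0,0,0],[0.9,0,0],-1],[[0,0,0],[0.2,0,0],-1],[[0,0,0],[0,0,0],-1]]' >/dev/null
python3 - <<'E'
from h import *
go(SW+.085*H+[0,0,.03])
for n in('top','wrist','scene'):
    p,d,W=grab(n)
    m=(W[...,2]>.2)&(W[...,2]<.31)&(np.hypot(*(W[...,:2]-HINGE[:2]+.046*H[:2]).transpose(2,0,1))<.05)&(p.min(-1)>90)
    q=W[m]
    if len(q)>50:
        nn=np.linalg.svd(q-q.mean(0),full_matrices=False)[2][2];print(n,len(q),'lid z',np.percentile(q[:,2],[2,50,98]).round(3),'n',(nn*np.sign(nn[2])).round(3))
    r=(W-SW);o=r@H;x=r@X
    m=(W[...,2]>.03)&(W[...,2]<.25)&(x<-.01)&(x>-.2)&(o>-.02)&(o<.25)
    print(n,'obst',m.sum())
    if n!='top':
      for a in np.arange(-.2,0,.02):
        k=m&(x>=a)&(x<a+.02)
        if k.sum()>5:print(round(a,2),'out',np.round([o[k].min(),o[k].max()],3),'zmax',W[k][:,2].max().round(3))
    if n=='wrist':cv2.imwrite('pics/w4.png',p[...,::-1])
E
```

```text
time: 6.62
tcp_pos: [0.5594, 0.1927, 0.3442]
tcp_rot: [[-0.488, 0.873, 0.001], [0.873, 0.488, 0.001], [0.0, 0.001, -1.0]]
contact_force: [0.4, 0.1, -0.5]
finger_gap: 0.0001
grasp_force: 0.0
shift units [-0.18  0.07  4.3 ] t 7.0 [0.528 0.25  0.344] F [-0.49 -1.09 -0.52] q [-0.76  0.27  0.33  1.68 -0.09  1.2   0.1 ]
top 66 lid z [0.206 0.213 0.218] n [-0.518  0.664  0.54 ]
top obst 1988
wrist 180 lid z [0.213 0.217 0.219] n [-0.127  0.219  0.967]
wrist obst 17900
-0.2 out [-0.02   0.245] zmax 0.168
-0.18 out [-0.02   0.241] zmax 0.167
-0.16 out [-0.02   0.249] zmax 0.167
-0.14 out [-0.02   0.249] zmax 0.154
-0.12 out [0.162 0.241] zmax 0.154
-0.1 out [0.152 0.175] zmax 0.151
-0.08 out [0.153 0.161] zmax 0.126
scene 516 lid z [0.202 0.215 0.221] n [-0.078 -0.08   0.994]
scene obst 1885
-0.2 out [-0.019  0.248] zmax 0.166
-0.18 out [-0.02   0.249] zmax 0.166
-0.16 out [-0.02   0.245] zmax 0.165
-0.14 out [0.157 0.231] zmax 0.15
-0.12 out [0.157 0.184] zmax 0.151
-0.1 out [0.152 0.17 ] zmax 0.144
-0.02 out [-0.02   0.016] zmax 0.214
```

View pics/w4.png

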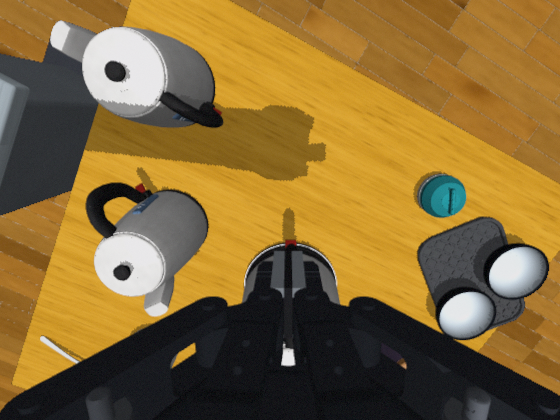

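The wrist view shows the red switch tab at (290,242), in line with the fingers at x≈289. The small kettle is clear to the left. The lid top measures at most 0.221 m, which matches fully shut. Descending in front of the switch.

```bash
python3 -m pendant '[[[0,0,0],[-0.1,0.07,0.9],-1],[[0,0,0],[0,0,0.9],-1],[[0,0,0],[0,0,0.9],-1],[[0,0,0],[0,0,0.9],-1],[[0,0,0],[0,0,0.6],-1]]' >/dev/null
python3 -m pendant '[[[0,-1,0],[0,0,0],-1],[[0,-1,0],[0,0,0],-1],[[0,-1,0],[0,0,0],-1],[[0,-1,0],[0,0,0],-1],[[0,0,0],[0,0,0],-1]]'
python3 - <<'E'
from h import *
go(SW+.06*H+[0,0,.02],Rt(20))
E
```

```text
time: 8.4
tcp_pos: [0.5342, 0.2466, 0.091]
tcp_rot: [[-0.461, 0.871, 0.167], [0.819, 0.491, -0.299], [-0.343, -0.001, -0.94]]
contact_force: [0.4, 0.3, 0.6]
finger_gap: 0.0
grasp_force: 0.0
turn units [-0.    0.01  0.02]
shift units [-0.38 -0.01  0.41] t 8.4 [0.534 0.247 0.091] F [0.43 0.3  0.63] q [-1.05  0.65  0.52  1.9   0.07  0.7  -0.16]
```

```bash
python3 -m pendant '[[[0,0,0],[-0.2,0,0.2],-1],[[0,0,0],[-0.15,0,0.2],-1],[[0,0,0],[0,0,0],-1],[[0,0,0],[0,0,0],-1],[[0,0,0],[0,0,0],-1]]'
python3 - <<'E'
from h import *
go(SW+.06*H+[0,0,.02],Rt(20))
p,d,W=grab('scene');cv2.imwrite('pics/s5.png',cv2.resize(p[120:270,180:400][...,::-1],None,fx=3,fy=3))
E
```

```text
time: 9.02
tcp_pos: [0.5482, 0.222, 0.0764]
tcp_rot: [[-0.46, 0.872, 0.167], [0.82, 0.489, -0.298], [-0.341, 0.001, -0.94]]
contact_force: [-0.0, -0.2, 0.4]
finger_gap: 0.0
grasp_force: 0.0
turn units [ 0.01 -0.01 -0.  ]
shift units [-0.02 -0.01  0.02] t 9.025 [0.548 0.222 0.076] F [-0.02 -0.23  0.45] q [-1.    0.67  0.51  1.9   0.07  0.66 -0.12]
```

View pics/s5.png

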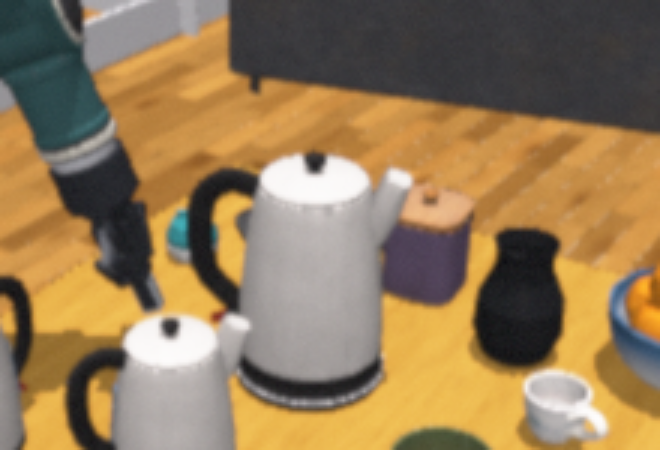

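```bash
for i in 1 2 3 4; do python3 -m pendant '[[[0,0,0],[0,0,0],-1],[[0,0,0],[0,0,0],-1],[[0,0,0],[0,0,0],-1],[[0,0,0],[0,0,0],-1],[[0,0,0],[0,0,0],-1]]' | grep -E 'time|pos|contact'; done
```

```text
time: 9.7
tcp_pos: [0.5481, 0.2215, 0.0762]
contact_force: [1.0, -0.0, 0.6]
time: 10.32
tcp_pos: [0.5481, 0.2216, 0.0762]
contact_force: [0.2, -0.5, 0.4]
time: 10.95
tcp_pos: [0.5481, 0.2215, 0.0762]
contact_force: [0.4, -0.1, -0.0]
time: 11.58
tcp_pos: [0.5481, 0.2216, 0.0762]
contact_force: [-0.1, 0.2, -0.1]
```

The crop shows the lid flat and shut, and the fingertips at (150,300) pointing at the red tab at (220,315) without contact. The switch dwell has run for 2.5 s. I back out, untilt and rise.

```bash
python3 -m pendant '[[[0,0,0],[0.4,0,0],-1],[[0,1,0],[0,0,-0.8],-1],[[0,1,0],[0,0,-0.9],-1],[[0,1,0],[0,0,-0.9],-1],[[0,1,0],[0,0,-0.9],-1]]' >/dev/null
python3 -m pendant '[[[0,0,0],[0,0,-0.9],-1],[[0,0,0],[0,0,-0.9],-1],[[0,0,0],[0,0,0],-1]]' >/dev/null
python3 - <<'E'
from h import *
go([.669,-.163,.38],Rt(0))
p,d,W=grab('top');
from scipy.optimize import least_squares
m=(abs(W[...,2]-.046)<.006)&(np.hypot(W[...,0]-.67,W[...,1]+.163)<.05);q=W[m][:,:2]
print(len(q),least_squares(lambda x:np.hypot(q[:,0]-x[0],q[:,1]-x[1])-.03,[.67,-.163],loss='soft_l1',f_scale=.002).x)
E
```

```text
turn units [ 0.1  -0.02  0.02]
shift units [-7.72 -1.42  0.05] t 12.575 [0.516 0.282 0.385] F [-0.16  0.51 -0.34] q [-0.89  0.25  0.41  1.62 -0.11  1.28  0.05]
34 [ 0.66851652 -0.16099864]
```

```bash
python3 -m pendant '[[[0,0,0],[-0.85,-0.15,0],-1],[[0,0,0],[-0.85,-0.15,0],-1],[[0,0,0],[-0.85,-0.15,0],-1],[[0,0,0],[-0.85,-0.15,0],-1],[[0,0,0],[-0.85,-0.15,0],-1]]' >/dev/null
python3 -m pendant '[[[0,0,0],[-0.85,-0.15,0],-1],[[0,0,0],[-0.85,-0.15,0],-1],[[0,0,0],[-0.85,-0.15,0],-1],[[0,0,0],[-0.85,-0.15,0],-1],[[0,0,0],[0,0,0],-1]]' >/dev/null
python3 - <<'E'
from h import *
go([.669,-.162,.12],Rt(0))
p,d,W=grab('wrist');cv2.imwrite('pics/w6.png',p[...,::-1])
m=(W[...,2]>.08)&(W[...,2]<.3)&(np.hypot(W[...,0]-.669,W[...,1]+.162)<.1);print(m.sum(),np.round(W[m][::50],3).tolist()[:10])
E
```

```text
turn units [-0.06 -0.   -0.08]
shift units [0.03 0.05 4.28] t 13.875 [ 0.668 -0.164  0.377] F [-0.27  0.03 -0.11] q [-0.2   0.49  0.6   1.37 -0.27  1.37  0.9 ]
0 []
```

View pics/w6.png

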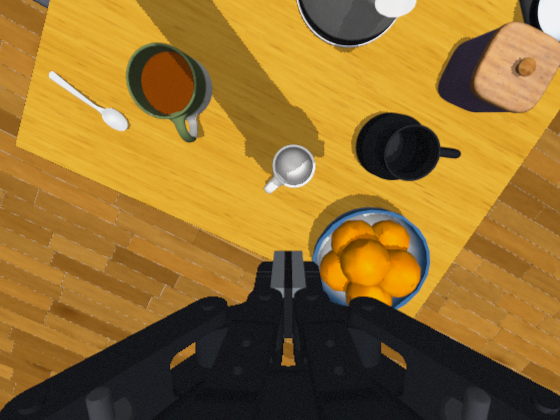

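The wrist view shows the small cup at (294,165), straight below the tool axis. The jug and bowl are off to the side and lower than the gripper body will be. Descending.

```bash
python3 -m pendant '[[[0,0,0],[0.03,0.05,0.9],-1],[[0,0,0],[0,0,0.9],-1],[[0,0,0],[0,0,0.9],-1],[[0,0,0],[0,0,0.9],-1],[[0,0,0],[0,0,0.6],-1]]' >/dev/null
for i in 1 2 3 4 5; do python3 -m pendant '[[[0,0,0],[0,0,0],-1],[[0,0,0],[0,0,0],-1],[[0,0,0],[0,0,0],-1],[[0,0,0],[0,0,0],-1],[[0,0,0],[0,0,0],-1]]' | grep -E 'time|pos|contact'; done
python3 - <<'E'
from h import *
p,d,W=grab('scene');cv2.imwrite('pics/s7.png',cv2.resize(p[120:320,180:450][...,::-1],None,fx=2.8,fy=2.8))
E
```

```text
time: 15.18
tcp_pos: [0.6711, -0.157, 0.1291]
contact_force: [0.1, -0.0, 0.7]
time: 15.8
tcp_pos: [0.6708, -0.157, 0.1282]
contact_force: [-0.4, -0.9, 0.4]
time: 16.42
tcp_pos: [0.6708, -0.1569, 0.1283]
contact_force: [0.3, -0.1, 0.2]
time: 17.05
tcp_pos: [0.6708, -0.157, 0.1283]
contact_force: [-1.1, -0.0, 0.0]
time: 17.68
tcp_pos: [0.6708, -0.1569, 0.1283]
contact_force: [0.7, 0.9, -1.0]
```

View pics/s7.png

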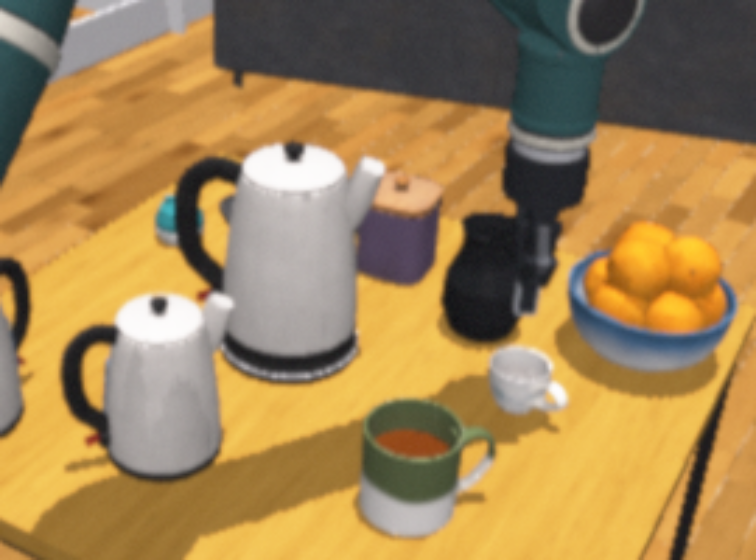

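The crop shows the fingertips at (525,310) above the middle of the cup at (522,375). They're about 5 mm off centre and the tool centre point is 78 mm above the rim. Everything else is in place and the lid is shut.

```bash
python3 -c "
from plant import robot
print(robot.sign_off())"
```

```text
the job is handed in; nothing more can be done
None
```

I pushed the lid shut, pointed at the switch for over 2.5 s and then at the guest's small cup for about 3 s, and handed in still pointing there; I saw no sign of any contact apart from the lid, but the hand-in returned no verdict.

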